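# Set the bottles out on the marble tray by height

## Task

The chest top has been dusted and the bottles go back on the marble tray: stand the steel push dispenser, the lotion bottle, the scent bottle and the cream jar upright in order of height, one centred on each cork disc of the row, the tallest on the disc next to the round lidded pot and stepping down to the shortest at the far end. Set each one down gently without dropping it or tipping it over, and leave the pot where it stands.

Things in the scene. Friction and masses are not known exactly. Their poses are not given: they have to be found in the camera images.
- dispenser_center (a point): Empty stainless steel push dispenser: a plain upright steel cylinder 54 mm across with a dark collar and a steel push dish, 47 mm across, on top; 112 mm high, the tallest. Loose, 0.13 kg. The point is on its axis half-way up (56 mm above its foot); z up. Smooth side wall from 2 to 86 mm above the foot: grip about 15 mm above this point to leave the hand room over the dish.
- lotion_center (a point): Amber glass lotion bottle with a narrow black screw cap; 92 mm high, second tallest. Round body 46 mm across from the foot up to 56 mm, then a shoulder and the cap, 26 mm across. Loose, 0.16 kg. The point is on its axis half-way up (46 mm above its foot), on the glass body; z up.
- scent_center (a point): Square bottle of dark smoked glass with a round dark wooden cap: the scent bottle; 72 mm high, third tallest. Body 44 x 44 mm from the foot up to 46 mm, then the cap, 26 mm across. Loose, 0.2 kg, turned at the start. The point is on its axis half-way up (36 mm above its foot), on the glass body; x and y are square to the flat sides, z up.
- jar_center (a point): Short, wide, round white cream jar with a light wooden lid as wide as the jar; 56 mm across, straight sides, 52 mm high, the shortest. Loose, 0.18 kg. The point is on its axis half-way up (26 mm above its foot); z up.
- disc_a: One of four identical round cork discs, 64 mm across, 3 mm thick, stuck down in a straight row along the middle of the fixed marble tray, 80 mm from centre to centre. Its letter says nothing of its place in the row: tell them apart by position. Origin at the centre of its underside, 14 mm above the chest top (level with the tray's surface; tray lip 4 mm high); z up. Its top is 17 mm above the chest top.
- disc_b: One of four identical round cork discs, 64 mm across, 3 mm thick, stuck down in a straight row along the middle of the fixed marble tray, 80 mm from centre to centre. Its letter says nothing of its place in the row: tell them apart by position. Origin at the centre of its underside, 14 mm above the chest top (level with the tray's surface; tray lip 4 mm high); z up. Its top is 17 mm above the chest top.
- disc_c: One of four identical round cork discs, 64 mm across, 3 mm thick, stuck down in a straight row along the middle of the fixed marble tray, 80 mm from centre to centre. Its letter says nothing of its place in the row: tell them apart by position. Origin at the centre of its underside, 14 mm above the chest top (level with the tray's surface; tray lip 4 mm high); z up. Its top is 17 mm above the chest top.
- disc_d: One of four identical round cork discs, 64 mm across, 3 mm thick, stuck down in a straight row along the middle of the fixed marble tray, 80 mm from centre to centre. Its letter says nothing of its place in the row: tell them apart by position. Origin at the centre of its underside, 14 mm above the chest top (level with the tray's surface; tray lip 4 mm high); z up. Its top is 17 mm above the chest top.
- pot_center (a point): Round blue-glazed pot with a hinged domed steel lid and ball knob, 82 mm across, 84 mm high; loose. It stands on the tray (510 x 140 mm) beyond one end or the other of the row of discs, about 83 mm from the nearest disc's centre; a flat glass bead bracelet lies at the opposite end. The point is on its axis, 38 mm above its foot; z up. Low things (up to 32 mm) lie among the bottles on the chest.
There are look-alikes about, which are no part of the job. What is shaped like the part that bears scent_center but blue is not meant.

How it is judged (in metres and radians):
At the end, for the whole second after the job is handed in: Counting from the pot: dispenser on the first disc, lotion bottle second, scent bottle third, jar fourth; each within 12 mm of its disc's centre, down on the disc, upright within 0.1 rad, released and still (below 0.02 m/s); the pot within 20 mm of where it stood (((horizontal distance between pot_center and disc_a between 0.055 and 0.115 m and horizontal distance between dispenser_center and disc_a below 0.012 m) or (horizontal distance between pot_center and disc_b between 0.055 and 0.115 m and horizontal distance between dispenser_center and disc_b below 0.012 m) or (horizontal distance between pot_center and disc_c between 0.055 and 0.115 m and horizontal distance between dispenser_center and disc_c below 0.012 m) or (horizontal distance between pot_center and disc_d between 0.055 and 0.115 m and horizontal distance between dispenser_center and disc_d below 0.012 m)) and angle between each of dispenser_center, lotion_center, scent_center, jar_center's own z axis and vertical below 0.1 rad and height (world z) of dispenser_center below 0.078 m and linear speed of each of dispenser, lotion, scent, jar below 0.02 m/s and contact force between the fingers and dispenser below 0.05 N and ((horizontal distance between pot_center and disc_a between 0.135 and 0.195 m and horizontal distance between lotion_center and disc_a below 0.012 m) or (horizontal distance between pot_center and disc_b between 0.135 and 0.195 m and horizontal distance between lotion_center and disc_b below 0.012 m) or (horizontal distance between pot_center and disc_c between 0.135 and 0.195 m and horizontal distance between lotion_center and disc_c below 0.012 m) or (horizontal distance between pot_center and disc_d between 0.135 and 0.195 m and horizontal distance between lotion_center and disc_d below 0.012 m)) and height (world z) of lotion_center below 0.068 m and contact force between the fingers and lotion below 0.05 N and ((horizontal distance between pot_center and disc_a between 0.215 and 0.275 m and horizontal distance between scent_center and disc_a below 0.012 m) or (horizontal distance between pot_center and disc_b between 0.215 and 0.275 m and horizontal distance between scent_center and disc_b below 0.012 m) or (horizontal distance between pot_center and disc_c between 0.215 and 0.275 m and horizontal distance between scent_center and disc_c below 0.012 m) or (horizontal distance between pot_center and disc_d between 0.215 and 0.275 m and horizontal distance between scent_center and disc_d below 0.012 m)) and height (world z) of scent_center below 0.058 m and contact force between the fingers and scent below 0.05 N and ((horizontal distance between pot_center and disc_a between 0.295 and 0.355 m and horizontal distance between jar_center and disc_a below 0.012 m) or (horizontal distance between pot_center and disc_b between 0.295 and 0.355 m and horizontal distance between jar_center and disc_b below 0.012 m) or (horizontal distance between pot_center and disc_c between 0.295 and 0.355 m and horizontal distance between jar_center and disc_c below 0.012 m) or (horizontal distance between pot_center and disc_d between 0.295 and 0.355 m and horizontal distance between jar_center and disc_d below 0.012 m)) and height (world z) of jar_center below 0.048 m and contact force between the fingers and jar below 0.05 N and distance of pot_center from where it was at the start of the episode below 0.02 m); the robot touches nothing.
It fails at once if a bottle or the jar is tipped over (angle between any of dispenser_center, lotion_center, scent_center, jar_center's own z axis and vertical above 1 rad).
It fails at once if a bottle or the jar is dropped (falls faster than 0.5 m/s out of the gripper) ((linear speed of dispenser above 0.5 m/s and contact force between the fingers and dispenser below 0.01 N) or (linear speed of lotion above 0.5 m/s and contact force between the fingers and lotion below 0.01 N) or (linear speed of scent above 0.5 m/s and contact force between the fingers and scent below 0.01 N) or (linear speed of jar above 0.5 m/s and contact force between the fingers and jar below 0.01 N)).
It fails at once if the lidded pot is shifted more than 20 mm (distance of pot_center from where it was at the start of the episode above 0.02 m).
It also fails if it takes over 115 s, if anything falls off the work surface, if the arm or the gripper's body presses on something with over 40 N, if the wrist force passes 120 N, or if a joint passes its speed limit or range.

## Robot

A 6-joint arm with a two-finger parallel gripper is mounted at the origin on the work surface. World frame = base frame: x ahead of the robot, y to its left, z up, the work surface at z = 0. Lengths are in mm, angles in rad, forces in N, time in s.
With the tool pointing down it reaches from about 350 to 975 mm from the base axis. Payload 7.1 kg.
Tool frame: the origin (TCP) lies at the very end of the fingers, on their centre line; the grasp point (between the pads) lies 19 mm behind it; x points along the fingers, z is the direction in which the jaws open and shut, and the axes are right-handed (so a half turn about x gives the same grasp; the last joint's range is limited). The gripper opens to 88 mm and grips with 3 to 60 N. Pads are 20 mm wide; open, the fingers measure 115 mm over their backs; the gripper's body (75 mm by 178 mm) begins 61 mm behind the grasp point.
Start: joints at [-1.166, 0.423, 1.63, -0, 1.089, -0.019], TCP at [257.032, -569.684, 222.675] pointing down, gripper open.
Joint ranges: [-3, 3], [-0.9, 2.11], [0.09, 2.58], [-1.31, 4.45], [0.11, 2.69], [-2.54, 2.54]. Speed limits (rad/s): [2.39, 2.39, 3.01, 3.14, 3.14, 3.14].

## Interface

Orientations are given as a rotation vector (axis times angle).
In Python, from workcell import * gives the robot as it stands.
- The arm moves only by the shell command python3 -m crank 'ROWS'. ROWS is JSON, a list of rows, each a list of 3 entries, a list of its own where there are three numbers: the shift along the tool's x, y, z in cm, then the turn, a rotation vector about the tool's x, y, z in degrees, then the finger opening in cm, from 0 to 8.78. In form: [[[dx, dy, dz], [rx, ry, rz], claw], ...]. A call has 1 to 5 rows; each row shifts and turns the commanded pose from where the row before left it, along the tool's axes as they then stand; what a row does not reach is not made up. A row lasts 1/8 s, in which the tool goes at most 62.5 mm and 10.7 degrees, less where a joint would pass 70% of its speed; a pose out of reach is approached as far as the arm can. A call with a gripper value outside its range is refused whole. The fingers move at their own pace and stop on an object; the grip force is fixed at half the most. Time passes only in rows, so rows that do not move let the fingers close. It gives the time, the measured TCP pose, the force and the opening at its end, in the units of the state.
- get_obs(): the state, without advancing time (a new reading comes with each control period).
- get_image(name): name is "scene" or "top" or "wrist"; returns a dict with "pixels" (420x560x3 uint8, red, green, blue), "mtx" (3x3 intrinsics, pixels), "view" (4x4, takes a point from world to camera coordinates). Camera axes: x right, y down, z forward; pixel columns grow to the right and rows downward; lengths in mm; the calibration is good to about 2 mm. A picture is of the moment at which its call begins. There is no depth.
- close_job(): hands the job in, once; it reports no verdict.
The state is a dict: "t": time; "qpos": joint angles; "qvel": joint speeds; "joint_torque": joint torques, N m; "ee_pos": TCP position; "orientation": TCP orientation; "ft_force": force on the tool from outside, world axes, zero at the start; "moment": the same for the moment, N m; "width": finger opening in mm.
Only numpy, scipy, OpenCV 4.12 (cv2) and the standard library are available. Lean on these libraries where they do the work, as an engineer would, in place of code of your own. Each camera call takes 0.05 s, during which the arm holds its last target.

## Working session

There is one attempt and no reset: what is moved stays moved. The work goes in short steps, Python scripts to look and compute and a shell command to move; the robot and the scene stay as the last step left them, time stands still between calls to the robot, and variables do not carry over. Pictures are saved under pics/ and viewed, and the job is handed in when it is done.

```bash
ls; mkdir -p pics; python3 - <<'E'
from workcell import *
import cv2
print(get_obs())
for n in ("scene","top","wrist"):
    im=get_image(n); cv2.imwrite(f"pics/{n}0.png",im["pixels"][:,:,::-1]); print(n,im["mtx"].round(1).tolist(),im["view"].round(4).tolist())
E
```

```text
pics
{'t': 0.0, 'qpos': array([-1.16599568e+00,  4.23834152e-01,  1.63066511e+00, -4.51903328e-06,
        1.08860903e+00, -1.89899402e-02]), 'qvel': array([-1.29517043e-05, -1.30129880e-04, -1.63817775e-04, -1.17533295e-03,
        3.36131881e-04,  1.31948442e-04]), 'joint_torque': array([ 1.73827575e-03, -5.44615352e+01, -2.73665822e+01,  6.45168917e-02,
        2.27987365e-02, -1.31114193e-04]), 'ee_pos': array([ 256.82432207, -569.19511487,  221.91565794]), 'orientation': array([ 0.89247778,  1.38167771, -0.89109213]), 'ft_force': array([-0.48101524, -0.16074139, -0.62773615]), 'moment': array([0.01267198, 0.01882389, 0.04092726]), 'width': 87.74638132488195}
scene [[401.2, 0.0, 282.2], [0.0, 401.2, 208.2], [0.0, 0.0, 1.0]] [[-0.0201, 0.9995, -0.0229, 70.4602], [0.5801, -0.007, -0.8145, -228.4375], [-0.8143, -0.0297, -0.5797, 1462.2797], [0.0, 0.0, 0.0, 1.0]]
top [[410.8, 0.0, 286.2], [0.0, 410.8, 208.0], [0.0, 0.0, 1.0]] [[0.03, -0.9995, -0.0036, -68.6055], [-0.99, -0.0293, -0.1378, 489.7017], [0.1376, 0.0077, -0.9905, 1044.0685], [0.0, 0.0, 0.0, 1.0]]
wrist [[359.5, 0.0, 276.5], [0.0, 359.5, 211.6], [0.0, 0.0, 1.0]] [[0.4113, -0.9115, -0.0019, -623.7425], [-0.8736, -0.3949, 0.2843, -34.9373], [-0.2599, -0.1152, -0.9587, 389.8757], [0.0, 0.0, 0.0, 1.0]]
```

View pics/scene0.png

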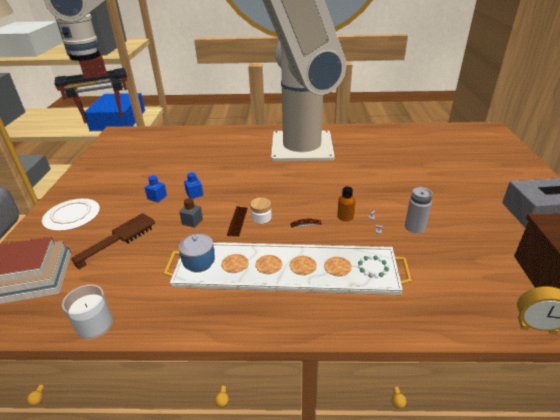

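View pics/top0.png

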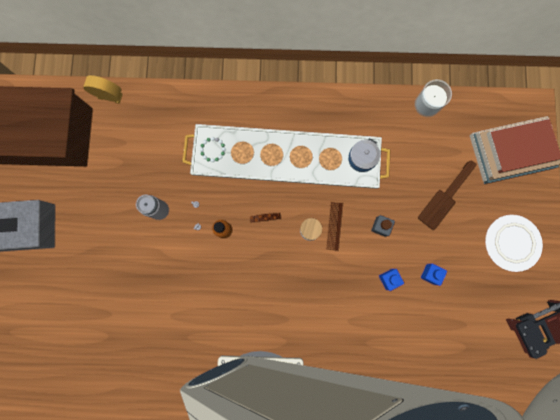

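View pics/wrist0.png

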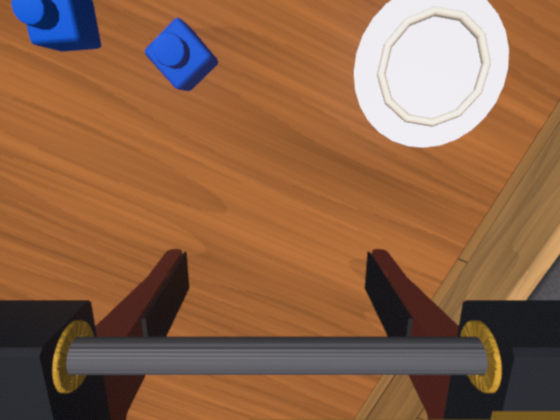

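The scene view has the pot at (197,253), four cork discs at (235..338, 265) and the bracelet at the other end. The dark scent bottle is at (191,214), the jar at (261,210), the lotion at (346,204) and the dispenser at (418,210). There are two blue square bottles at (155,190) and (193,186), which are look-alikes. I'll enlarge crops to confirm.

```bash
python3 - <<'E'
import cv2,numpy as np
a=cv2.imread("pics/top0.png")
cv2.imwrite("pics/c1.png",cv2.resize(a[115:265,125:275],None,fx=4,fy=4,interpolation=cv2.INTER_CUBIC))
cv2.imwrite("pics/c2.png",cv2.resize(a[120:300,255:455],None,fx=4,fy=4,interpolation=cv2.INTER_CUBIC)[:600])
cv2.imwrite("pics/c3.png",cv2.resize(cv2.imread("pics/scene0.png")[160:310,140:340],None,fx=4,fy=4,interpolation=cv2.INTER_CUBIC))
E
```

```text
(no output)
```

View pics/c1.png

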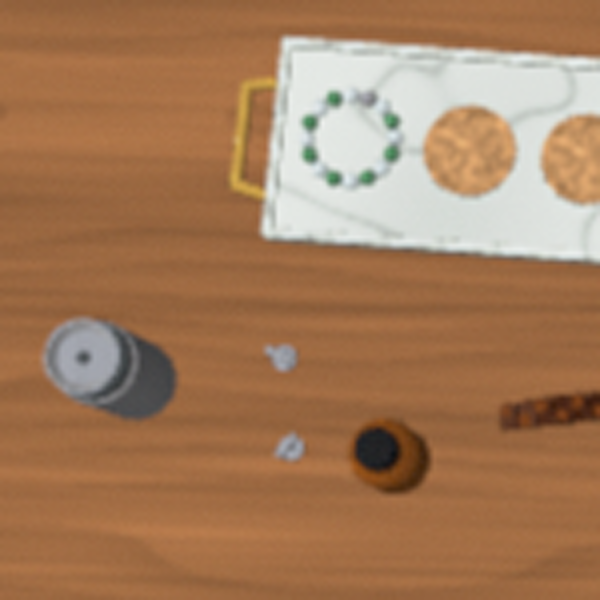

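View pics/c2.png

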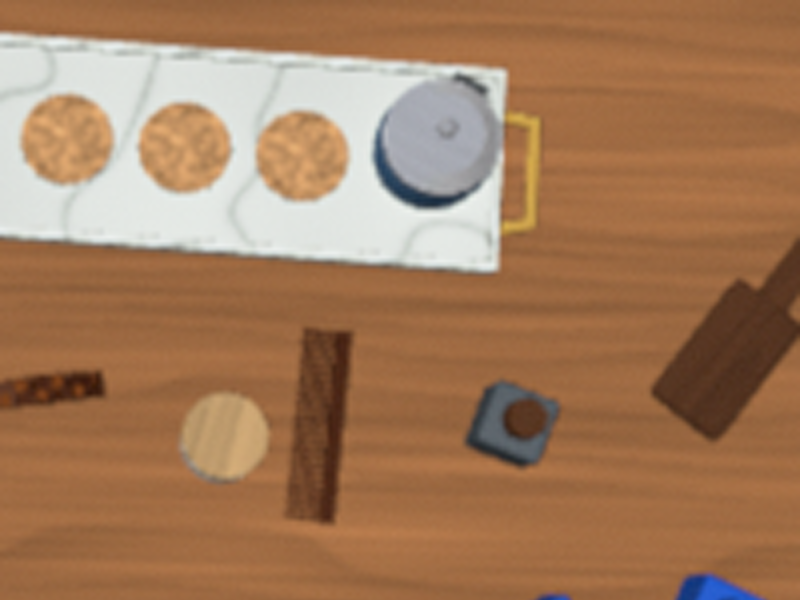

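View pics/c3.png

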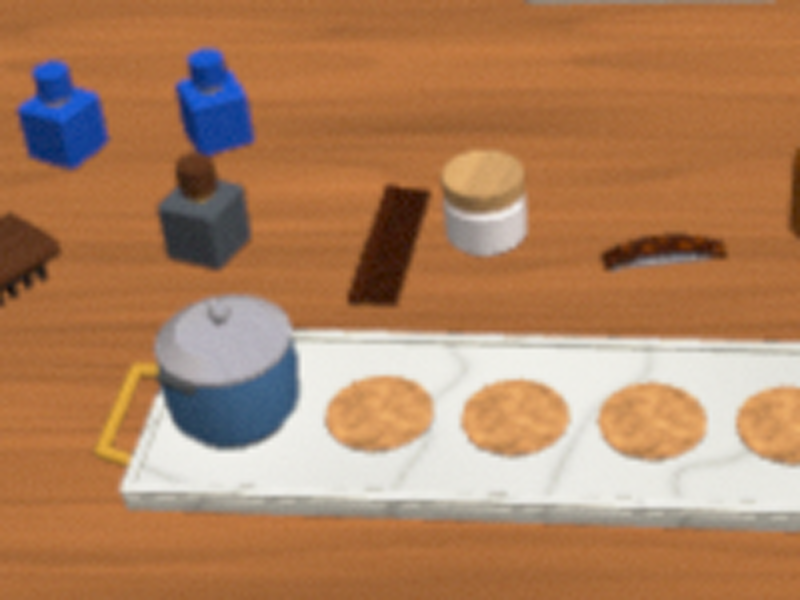

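Candidates for the scent bottle in the scene view are dark smoked at (191,214), blue at (155,190) and blue at (193,186). The dark one with the wooden cap is the one meant, since blue is excluded. The pot is beside the right-hand disc in the top view (330,158). Next I'll compute positions.

```bash
cat > h.py <<'E'
from workcell import *
import numpy as np, cv2
from scipy.spatial.transform import Rotation as R
def loc(im,u,v,z):
    K,V=im["mtx"],im["view"]; Rm,t=V[:3,:3],V[:3,3]
    c=-Rm.T@t; d=Rm.T@np.linalg.inv(K)@np.array([u,v,1.]); return c+d*(z-c[2])/d[2]
def proj(im,p):
    q=im["view"][:3,:3]@np.asarray(p,float)+im["view"][:3,3]; q=im["mtx"]@q; return q[:2]/q[2]
def crop(im,name,x0,y0,x1,y1,f):
    cv2.imwrite(name,cv2.resize(im["pixels"][y0:y1,x0:x1,::-1],None,fx=f,fy=f,interpolation=cv2.INTER_CUBIC))
E
python3 - <<'E'
from h import *
o=get_obs(); print(R.from_rotvec(o["orientation"]).as_matrix().round(3))
T=get_image("top");S=get_image("scene")
def c(x,y,ox,oy): return ((x+.5)/4-.5+ox,(y+.5)/4-.5+oy)
for n,p,z in [("disp",c(85,357,125,115),112),("lot",c(377,450,125,115),92),("scent",c(526,418,255,120),72),("jar",c(226,434,255,120),52),
 ("d1",c(302,155,255,120),17),("d2",c(185,147,255,120),17),("d3",c(68,139,255,120),17),("d4",c(470,151,125,115),17),("pot",c(447,128,255,120),98)]:
    P=loc(T,*p,z); print(n,P.round(1), "scene px",proj(S,P).round(1), "foot",proj(S,[P[0],P[1],0]).round(1))
for n,p,z in [("scent",c(197,160,140,160),72),("jar",c(485,165,140,160),52),("d1",c(380,413,140,160),17),("d2",c(516,417,140,160),17),("d3",c(653,420,140,160),17)]:
    print(n,loc(S,*p,z).round(1))
q=[loc(T,*c(x,y,255,120),46)[:2] for x,y in [(503,381),(559,402),(536,462),(482,437)]]
print(np.round(q,1)); e=np.diff(np.array(q+[q[0]]),axis=0); print(np.degrees(np.arctan2(e[:,1],e[:,0])).round(1),np.hypot(*e.T).round(1))
E
```

```text
[[-0.     0.912  0.411]
 [ 0.001  0.411 -0.912]
 [-1.     0.    -0.001]]
disp [480.8 287.6 112. ] scene px [421.3 191. ] foot [413.8 226.5]
lot [431. 110.  92.] scene px [346.8 187.7] foot [344.4 215.8]
scent [ 452.8 -306.7   72. ] scene px [188.9 199.8] foot [193.  221.5]
jar [ 439.  -119.6   52. ] scene px [260.3 202.6] foot [261.3 218. ]
d1 [ 633.2 -168.9   17. ] scene px [234.8 262. ] foot [235.4 267.3]
d2 [636.5 -89.5  17. ] scene px [268.5 262.9] foot [268.8 268.2]
d3 [639.7 -10.   17. ] scene px [302.6 263.8] foot [302.5 269.1]
d4 [643.   70.3  17. ] scene px [337.4 264.6] foot [337. 270.]
pot [ 631.6 -251.6   98. ] scene px [194.7 235. ] foot [200.9 266.9]
scent [ 451.8 -307.    72. ]
jar [ 431.  -118.4   52. ]
d1 [ 636.1 -168.9   17. ]
d2 [639.8 -89.   17. ]
d3 [642.7  -9.4  17. ]
[[ 479.2 -298.1]
 [ 466.6 -334.2]
 [ 427.4 -319.2]
 [ 442.5 -284.6]]
[-109.2  159.1   66.5  -20.3] [38.2 42.  37.8 39.1]
```

```bash
cat >> h.py <<'E'
def go(x,y,z,a):
    """remaining turn about tool x (deg), then shift (cm) in axes after the turn / before it"""
    o=get_obs(); M=R.from_rotvec(o["orientation"]).as_matrix(); d=np.array([x,y,z])-o["ee_pos"]
    cur=np.degrees(np.arctan2(M[1,2],M[0,2])); A=np.radians(a)
    N=np.array([[0,-np.sin(A),np.cos(A)],[0,np.cos(A),np.sin(A)],[-1,0,0]])
    print("t",round(o["t"],2),"tcp",o["ee_pos"].round(1),"yaw",cur.round(1),"w",round(o["width"],1),"F",o["ft_force"].round(1))
    print(" turn x",round(-(a-cur),2),"shift after turn",(N.T@d/10).round(2),"| shift now",(M.T@d/10).round(2), "tilt",np.degrees(np.arccos(-M[2,0])).round(2))
E
python3 -m crank '[[[0,0,0],[-10,0,0],8.78],[[0,0,0],[-10,0,0],8.78],[[0,0,0],[-10,0,0],8.78],[[0,0,0],[-10,0,0],8.78],[[0,0,0],[-5,0,0],8.78]]'
python3 -c "
from h import *
go(452.3,-306.8,150,-21)"
```

```text
t: 0.88
ee_pos: [257.0, -569.6, 222.5]
orientation: [0.281, 1.553, -0.281]
ft_force: [0.9, -0.6, -0.3]
width: 87.6
t 0.88 tcp [ 257.  -569.6  222.5] yaw -20.5 w 87.6 F [ 0.9 -0.6 -0.3]
 turn x 0.5 shift after turn [ 7.25 31.53  8.82] | shift now [ 7.26 31.45  9.09] tilt 0.02
```

```bash

python3 -m crank '[[[0,5,1.5],[0,0,0],8.78],[[0,5,1.5],[0,0,0],8.78],[[0,5,1.5],[0,0,0],8.78],[[0,5,1.5],[0,0,0],8.78],[[0,5,1.5],[0,0,0],8.78]]'
python3 -m crank '[[[3,4,1.1],[0,0,0],8.78],[[3,2.5,0.4],[0,0,0],8.78],[[1.2,0,0],[0,0,0],8.78],[[0,0,0],[0,0,0],8.78]]'
python3 - <<'E'
from h import *
go(452.3,-306.8,150,-21)
im=get_image("wrist"); V=im["view"]; print((-V[:3,:3].T@V[:3,3]).round(1))
cv2.imwrite("pics/w1.png",im["pixels"][:,:,::-1])
for p in ([452.3,-306.8,72],[452.3,-306.8,46],[452.3,-306.8,0]): print(proj(im,p).round(1))
E
```

```text
t: 1.5
ee_pos: [416.4, -361.0, 222.8]
orientation: [0.284, 1.552, -0.284]
ft_force: [-0.2, -0.1, 0.3]
width: 87.7
t: 2.0
ee_pos: [452.2, -307.2, 150.1]
orientation: [0.284, 1.553, -0.283]
ft_force: [0.7, -0.1, 0.8]
width: 87.9
t 2.0 tcp [ 452.2 -307.2  150.1] yaw -20.7 w 87.9 F [ 0.7 -0.1  0.8]
 turn x 0.29 shift after turn [0.01 0.04 0.  ] | shift now [0.01 0.04 0.  ] tilt 0.08
[ 479.2 -234.2  310.7]
[277.8 220.9]
[277.8 210.4]
[277.7 195.9]
```

View pics/w1.png

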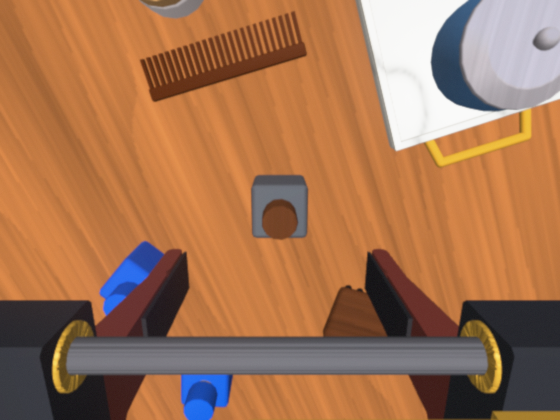

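The wrist view shows the dark scent bottle square to the fingers with its cap at (279,219), against (278,221) predicted. The hairbrush corner (345,290) and a blue bottle (135,270) lie near the finger paths, so I'll check clearance.

```bash
python3 - <<'E'
from h import *
im=get_image("wrist"); a=np.radians(-20.7)
Z=np.array([np.cos(a),np.sin(a)]);Y=np.array([-np.sin(a),np.cos(a)])
c0=np.array([452.2,-307.2])
for n,u,v,z in [("cap",279.5,219,72),("brush",345,288,32),("brush0",345,288,0),("brushL",324,335,32),("blue",150,243,46),("blue",165,253,46),("blue low",165,253,0),("comb",153,98,0),("bodytopL",253,180,46),("R",306,180,46)]:
    P=loc(im,u,v,z)[:2]-c0; print(n,"z",round(P@Z,1),"y",round(P@Y,1),"world",(P+c0).round(1))
E
```

```text
cap z 1.8 y 1.0 world [ 454.3 -306.9]
brush z 58.9 y -74.4 world [ 481.  -397.6]
brush0 z 65.7 y -91.8 world [ 481.2 -416.3]
brushL z 42.5 y -121.6 world [ 448.9 -436. ]
blue z -100.3 y -27.1 world [ 348.8 -297.1]
blue z -89.2 y -35.7 world [ 356.1 -309. ]
blue low z -104.7 y -55.2 world [ 334.8 -321.9]
comb z -102.3 y 83.1 world [ 385.9 -193.4]
bodytopL z -17.9 y 23.5 world [ 443.7 -278.9]
R z 21.9 y 23.4 world [ 480.9 -293. ]
```

```bash

python3 -m crank '[[[4,0.1,0.2],[0,0,0],8.78],[[4,0,0],[0,0,0],8.78],[[3,0,0],[0,0,0],8.78],[[2.3,0,0],[0,0,0],8.78],[[0,0,0],[0,0,0],8.78]]'
python3 -m crank '[[[0,0,0],[0,0,0],4],[[0,0,0],[0,0,0],4],[[0,0,0],[0,0,0],4],[[0,0,0],[0,0,0],4],[[0,0,0],[0,0,0],4]]'
python3 -c "
from h import *
go(641.2,-9.7,17+17+.3,-2.3)"
```

```text
t: 2.72
ee_pos: [454.2, -307.3, 17.2]
orientation: [0.285, 1.553, -0.284]
ft_force: [0.1, 0.6, 0.5]
width: 87.4
t: 3.35
ee_pos: [455.0, -306.6, 17.9]
orientation: [0.284, 1.552, -0.284]
ft_force: [-0.7, 1.0, 2.4]
width: 43.5
t 3.35 tcp [ 455.  -306.6   17.9] yaw -20.7 w 43.5 F [-0.7  1.   2.4]
 turn x -18.41 shift after turn [-1.64 30.42 17.42] | shift now [-1.64 34.36  6.92] tilt 0.01
```

```bash

python3 -m crank '[[[-1.5,0,0],[0,0,0],4],[[-3,0,0],[0,0,0],4],[[-4,0,0],[0,0,0],4],[[-3.5,0,0],[-9,0,0],4],[[-1,0,0],[-9.4,0,0],4]]'
python3 -c "
from h import *
go(641.2,-9.7,150,-2.3)"
```

```text
t: 3.98
ee_pos: [455.9, -307.3, 150.9]
orientation: [0.026, 1.567, -0.029]
ft_force: [-0.2, 0.3, -1.6]
width: 43.9
t 3.98 tcp [ 455.9 -307.3  150.9] yaw -2.0 w 43.9 F [-0.2  0.3 -1.6]
 turn x 0.29 shift after turn [ 0.09 30.48 17.32] | shift now [ 0.08 30.4  17.47] tilt 0.25
```

```bash

python3 -m crank '[[[0,2,1],[0,0,0],4],[[0,4,2.3],[0,0,0],4],[[0,4.5,2.7],[0,0,0],4],[[0,4.5,2.7],[0,0,0],4],[[0,4.5,2.7],[0,0,0],4]]'
python3 -m crank '[[[0,4.5,2.5],[0,0,0],4],[[0,4,2.3],[0,0,0],4],[[0,2.4,1.3],[0,0,0],4],[[0,0,0],[0,0,0],4],[[0,0,0],[0,0,0],4]]'
python3 - <<'E'
from h import *
go(641.2,-9.7,34.3,-2.3)
im=get_image("wrist"); cv2.imwrite("pics/w2.png",im["pixels"][:,:,::-1])
for p in ([634.6,-168.9,17],[638.1,-89.2,17],[641.2,-9.7,17],[644.5,70.3,17]): print(proj(im,p).round(1))
E
```

```text
t: 4.6
ee_pos: [577.3, -114.9, 148.5]
orientation: [0.032, 1.57, -0.032]
ft_force: [0.2, -0.6, -2.4]
width: 43.8
t: 5.22
ee_pos: [641.3, -10.4, 147.8]
orientation: [0.031, 1.571, -0.032]
ft_force: [-0.7, -0.2, -2.5]
width: 43.9
t 5.22 tcp [641.3 -10.4 147.8] yaw -2.3 w 43.9 F [-0.7 -0.2 -2.5]
 turn x -0.01 shift after turn [ 1.135e+01  7.000e-02 -1.000e-02] | shift now [11.35  0.08 -0.  ] tilt 0.05
[277.2 361.1]
[277.5 286.7]
[277.5 201.3]
[277.7 101.4]
```

View pics/w2.png

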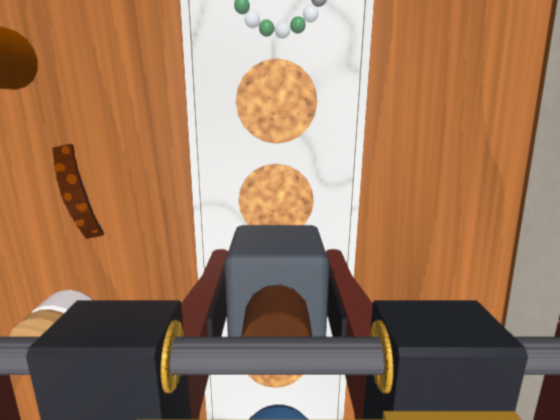

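The wrist view shows the target disc at (277,201), as predicted, with disc 4 at (277,101). I'll lower the scent bottle now.

```bash

python3 -m crank '[[[3,0.05,0],[0,0,0],4],[[4,0,0],[0,0,0],4],[[3,0,0],[0,0,0],4],[[0.8,0,0],[0,0,0],4],[[0.2,0,0],[0,0,0],4]]'
python3 -m crank '[[[0.15,0,0],[0,0,0],4],[[0.1,0,0],[0,0,0],4],[[0,0,0],[0,0,0],4]]'
python3 -c "
from h import *
go(641.2,-9.7,34.8,-2.3)"
```

```text
t: 5.9
ee_pos: [642.0, -10.2, 38.0]
orientation: [0.032, 1.571, -0.033]
ft_force: [-0.0, -0.1, -1.7]
width: 43.8
t: 6.28
ee_pos: [642.4, -9.5, 35.8]
orientation: [0.032, 1.57, -0.032]
ft_force: [-0.4, 0.2, -2.7]
width: 43.9
t 6.28 tcp [642.4  -9.5  35.8] yaw -2.3 w 43.9 F [-0.4  0.2 -2.7]
 turn x -0.01 shift after turn [ 0.1  -0.03 -0.12] | shift now [ 0.1  -0.03 -0.12] tilt 0.05
```

```bash

python3 -m crank '[[[0.1,0,-0.1],[0,0,0],4],[[0.05,0,0],[0,0,0],4],[[0.05,0,0],[0,0,0],4],[[0,0,0],[0,0,0],4]]'
python3 -c "
from h import *
go(641.2,-9.7,34.8,-2.3)"
```

```text
t: 6.78
ee_pos: [641.7, -9.4, 34.9]
orientation: [0.032, 1.569, -0.032]
ft_force: [-2.7, -0.6, 10.7]
width: 43.8
t 6.78 tcp [641.7  -9.4  34.9] yaw -2.3 w 43.8 F [-2.7 -0.6 10.7]
 turn x -0.01 shift after turn [ 0.01 -0.03 -0.05] | shift now [ 0.01 -0.03 -0.05] tilt 0.08
```

```bash

python3 -m crank '[[[-0.05,0,0],[0,0,0],6],[[0,0,0],[0,0,0],8.78],[[0,0,0],[0,0,0],8.78],[[0,0,0],[0,0,0],8.78]]'
python3 -m crank '[[[-3,0,0],[0,0,0],8.78],[[-5,0,0],[0,0,0],8.78],[[-4,0,0],[0,0,0],8.78],[[0,-2,-4],[0,0,0],8.78],[[0,-2.5,-5],[0,0,0],8.78]]'
python3 -c "
from h import *
go(437,-119.5,150,-2.3)"
```

```text
t: 7.28
ee_pos: [641.0, -9.4, 33.5]
orientation: [0.032, 1.571, -0.032]
ft_force: [-0.3, -0.1, 0.1]
width: 80.1
t: 7.9
ee_pos: [549.2, -51.0, 154.3]
orientation: [0.031, 1.568, -0.031]
ft_force: [-0.2, -0.5, -0.3]
width: 87.8
t 7.9 tcp [549.2 -51.  154.3] yaw -2.3 w 87.8 F [-0.2 -0.5 -0.3]
 turn x 0.05 shift after turn [  0.43  -7.3  -10.94] | shift now [  0.41  -7.29 -10.94] tilt 0.12
```

```bash

python3 -m crank '[[[0,-3,-4.5],[0,0,0],8.78],[[0,-2.8,-4],[0,0,0],8.78],[[0.3,-1.6,-2.5],[0,0,0],8.78],[[0,0,0],[0,0,0],8.78]]'
python3 - <<'E'
from h import *
go(437,-119.5,150,-2.3)
im=get_image("wrist"); cv2.imwrite("pics/w3.png",im["pixels"][:,:,::-1])
print(proj(im,[437,-119.5,52]),proj(im,get_obs()["ee_pos"]*[1,1,0]+[0,0,52]))
E
```

```text
t: 8.4
ee_pos: [434.8, -120.8, 150.6]
orientation: [0.034, 1.572, -0.033]
ft_force: [0.9, -0.4, -0.1]
width: 87.8
t 8.4 tcp [ 434.8 -120.8  150.6] yaw -2.4 w 87.8 F [ 0.9 -0.4 -0.1]
 turn x -0.15 shift after turn [0.06 0.14 0.22] | shift now [0.06 0.14 0.22] tilt 0.07
[280.63726637 211.54235148] [279.95336775 212.94531464]
```

View pics/w3.png

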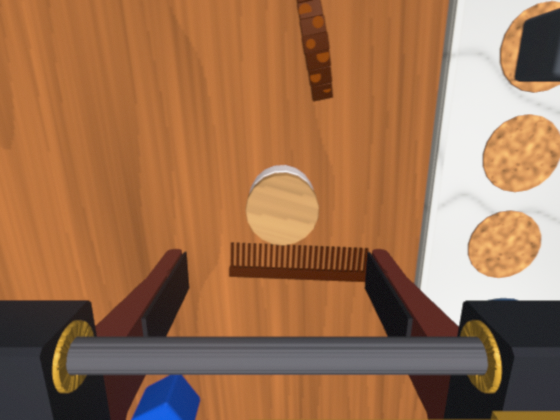

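```bash
python3 - <<'E'
from h import *
go(437,-119.5,150,-2.3)
im=get_image("wrist"); p0=get_obs()["ee_pos"][:2]
for u,v,z in [(282.5,209,52),(232,243,0),(368,246,0),(232,243,30)]: print((loc(im,u,v,z)[:2]-p0).round(1))
E
```

```text
t 8.45 tcp [ 436.4 -120.6  150.9] yaw -2.4 w 87.5 F [1.1 0.3 1. ]
 turn x -0.11 shift after turn [0.09 0.11 0.05] | shift now [0.09 0.11 0.05] tilt 0.03
[3.  2.9]
[-44.8 -42.9]
[ 81.4 -51.2]
[-40.3 -31.3]
```

```bash

python3 -m crank '[[[4,0.25,0.25],[0,0,0],8.78],[[4,0,0],[0,0,0],8.78],[[3.5,0,0],[0,0,0],8.78],[[2.2,0,0],[0,0,0],8.78],[[0,0,0],[0,0,0],8.78]]'
python3 -m crank '[[[0,0,0],[0,0,0],5.2],[[0,0,0],[0,0,0],5.2],[[0,0,0],[0,0,0],5.2],[[0,0,0],[0,0,0],5.2]]'
python3 -c "
from h import *
go(644.5,70.3,150,-2.3)"
```

```text
t: 9.12
ee_pos: [439.2, -117.1, 12.2]
orientation: [0.031, 1.573, -0.03]
ft_force: [0.3, -0.4, 0.7]
width: 87.5
t: 9.62
ee_pos: [439.3, -118.0, 14.3]
orientation: [0.032, 1.57, -0.032]
ft_force: [0.1, 0.6, 5.9]
width: 55.6
t 9.62 tcp [ 439.3 -118.    14.3] yaw -2.3 w 55.6 F [0.1 0.6 5.9]
 turn x -0.02 shift after turn [-13.57  19.64  19.75] | shift now [-13.55  19.64  19.75] tilt 0.05
```

```bash

python3 -m crank '[[[-1.5,0,0],[0,0,0],5.2],[[-3.5,0,0],[0,0,0],5.2],[[-4,0,0],[0,0,0],5.2],[[-3.5,1,1],[0,0,0],5.2],[[-1,3,3],[0,0,0],5.2]]'
python3 -m crank '[[[0,4,4],[0,0,0],5.2],[[0,4.5,4.5],[0,0,0],5.2],[[0,4,4],[0,0,0],5.2],[[0,3,3],[0,0,0],5.2],[[0,0,0],[0,0,0],5.2]]'
python3 - <<'E'
from h import *
go(644.5,70.3,31,-2.3)
im=get_image("wrist"); cv2.imwrite("pics/w4.png",im["pixels"][:,:,::-1])
print(proj(im,[644.5,70.3,17]))
E
```

```text
t: 10.25
ee_pos: [481.0, -80.0, 151.8]
orientation: [0.033, 1.567, -0.034]
ft_force: [0.9, -0.6, -2.0]
width: 55.8
t: 10.88
ee_pos: [642.4, 70.4, 149.3]
orientation: [0.03, 1.569, -0.029]
ft_force: [-1.1, -0.3, -2.5]
width: 55.4
t 10.88 tcp [642.4  70.4 149.3] yaw -2.2 w 55.4 F [-1.1 -0.3 -2.5]
 turn x 0.13 shift after turn [ 1.183e+01 -1.000e-02  2.100e-01] | shift now [ 1.183e+01 -1.000e-02  1.900e-01] tilt 0.09
[279.67541167 201.82066614]
```

View pics/w4.png

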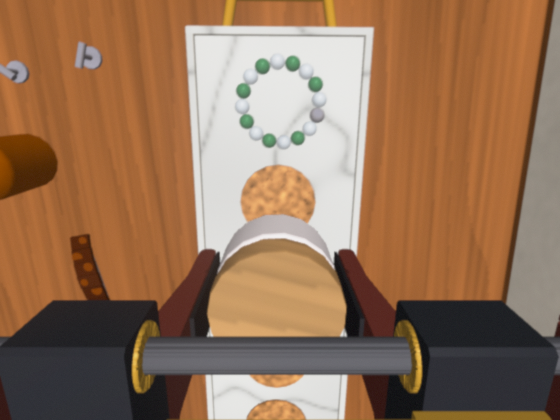

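The wrist view has disc 4 at (278,202), close to the predicted (280,202). The jar is held upright.

```bash

python3 -m crank '[[[3,0,0.1],[0,0,0],5.2],[[4,0,0],[0,0,0],5.2],[[3.3,0,0],[0,0,0],5.2],[[1,0,0],[0,0,0],5.2],[[0.2,0,0],[0,0,0],5.2]]'
python3 -m crank '[[[0.1,0,0],[0,0,0],5.2],[[0.1,0,0],[0,0,0],5.2],[[0,0,0],[0,0,0],5.2]]'
python3 -c "
from h import *
go(644.0,70.3,31,-2.3)"
```

```text
t: 11.55
ee_pos: [641.4, 67.6, 34.0]
orientation: [0.032, 1.571, -0.032]
ft_force: [1.5, -0.4, -1.6]
width: 55.7
t: 11.92
ee_pos: [642.3, 68.3, 32.4]
orientation: [0.032, 1.569, -0.032]
ft_force: [-1.2, 0.7, -2.4]
width: 55.1
t 11.93 tcp [642.3  68.3  32.4] yaw -2.3 w 55.1 F [-1.2  0.7 -2.4]
 turn x -0.02 shift after turn [0.14 0.21 0.16] | shift now [0.14 0.21 0.16] tilt 0.06
```

```bash

python3 -m crank '[[[0.1,0.15,0.1],[0,0,0],5.2],[[0.05,0,0],[0,0,0],5.2],[[0.05,0,0],[0,0,0],5.2],[[0,0,0],[0,0,0],5.2]]'
python3 -c "
from h import *
go(644.0,70.3,31,-2.3)"
```

```text
t: 12.42
ee_pos: [643.1, 69.6, 31.3]
orientation: [0.031, 1.57, -0.032]
ft_force: [-5.0, -1.1, 12.4]
width: 55.7
t 12.43 tcp [643.1  69.6  31.3] yaw -2.3 w 55.7 F [-5.  -1.1 12.4]
 turn x -0.01 shift after turn [0.03 0.07 0.09] | shift now [0.03 0.07 0.09] tilt 0.02
```

```bash

python3 -m crank '[[[-0.05,0,0],[0,0,0],7],[[0,0,0],[0,0,0],8.78],[[0,0,0],[0,0,0],8.78],[[0,0,0],[0,0,0],8.78]]'
python3 -m crank '[[[-3,0,0],[0,0,0],8.78],[[-5,0,0],[0,0,0],8.78],[[-5,0,0],[0,0,0],8.78],[[-1,1,-4],[0,0,0],8.78],[[0,1,-5],[0,0,0],8.78]]'
python3 -m crank '[[[0,1,-5],[0,0,0],8.78],[[0,1,-5],[0,0,0],8.78],[[0,0,-2.3],[0,0,0],8.78],[[0,0,0],[0,0,0],8.78],[[0,0,0],[0,0,0],8.78]]'
python3 - <<'E'
from h import *
go(431,110,160,-2.3)
im=get_image("wrist"); cv2.imwrite("pics/w5.png",im["pixels"][:,:,::-1])
print(proj(im,[431,110,92]),proj(im,get_obs()["ee_pos"]*[1,1,0]+[0,0,92]))
E
```

```text
t: 12.92
ee_pos: [642.9, 69.7, 30.0]
orientation: [0.032, 1.571, -0.032]
ft_force: [-0.3, -0.2, 0.6]
width: 87.1
t: 13.55
ee_pos: [554.3, 93.6, 171.6]
orientation: [0.033, 1.567, -0.032]
ft_force: [-0.5, 0.5, 0.8]
width: 88.0
t: 14.18
ee_pos: [433.3, 118.5, 170.6]
orientation: [0.032, 1.569, -0.032]
ft_force: [0.9, 0.2, -0.0]
width: 87.8
t 14.18 tcp [433.3 118.5 170.6] yaw -2.3 w 87.8 F [ 0.9  0.2 -0. ]
 turn x -0.02 shift after turn [ 1.06 -0.86 -0.19] | shift now [ 1.06 -0.86 -0.19] tilt 0.1
[274.77741818 233.09209998] [277.60610047 221.66771884]
```

View pics/w5.png

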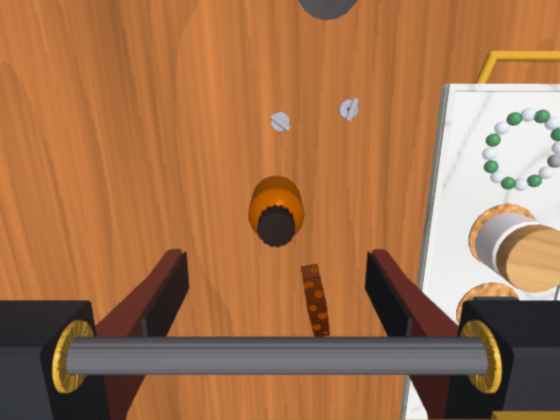

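```bash
python3 - <<'E'
from h import *
im=get_image("wrist"); crop(im,"pics/w5c.png",230,160,330,260,6)
crop(im,"pics/w5d.png",440,180,560,320,4)
for p in ([644,70.3,17],): print(proj(im,p))
E
```

```text
[505.39450379 236.87289298]
```

View pics/w5c.png

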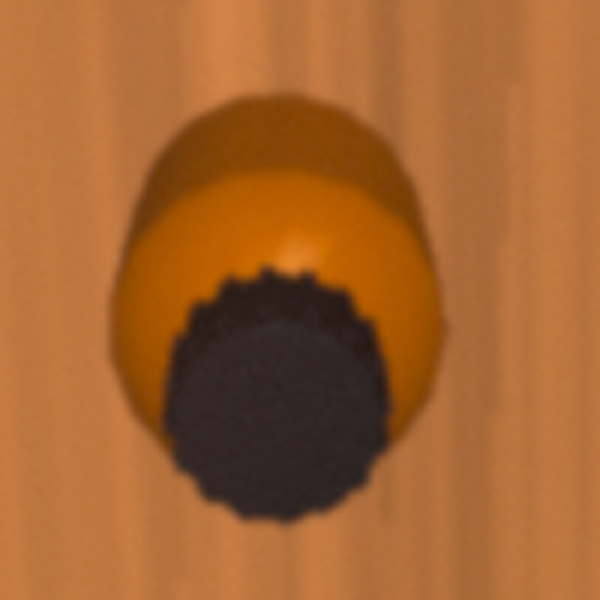

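View pics/w5d.png

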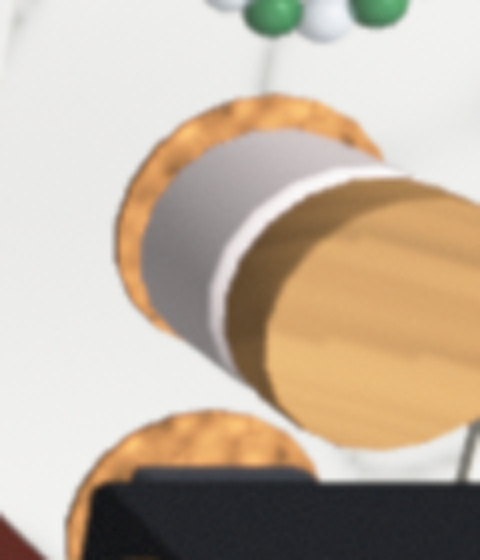

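```bash
python3 - <<'E'
from h import *
im=get_image("wrist"); P=loc(im,276,229.8,92); print(P); go(P[0],P[1],28,-2.3)
# jar check in wrist view: foot edges
for u,v in [(440+142/4,180+245/4),(440+285/4,180+130/4)]: print(loc(im,u,v,17))
E
```

```text
[431.86409516 112.35110428  92.        ]
t 14.32 tcp [433.  118.2 170.2] yaw -2.4 w 87.5 F [-0.7 -0.2 -0.7]
 turn x -0.05 shift after turn [14.22 -0.59 -0.09] | shift now [14.22 -0.6  -0.09] tilt 0.04
[616.35452336  67.03391529  17.        ]
[645.67917608  93.86139385  17.        ]
```

```bash

python3 -m crank '[[[4,-0.65,-0.1],[0,0,0],8.78],[[4,0,0],[0,0,0],8.78],[[3.5,0,0],[0,0,0],8.78],[[2.7,0,0],[0,0,0],8.78],[[0,0,0],[0,0,0],8.78]]'
python3 -m crank '[[[0,0,0],[0,0,0],4.2],[[0,0,0],[0,0,0],4.2],[[0,0,0],[0,0,0],4.2],[[0,0,0],[0,0,0],4.2],[[0,0,0],[0,0,0],4.2]]'
python3 -c "
from h import *
go(638,-89.2,160,-2.3)"
```

```text
t: 14.95
ee_pos: [429.7, 111.4, 26.5]
orientation: [0.031, 1.574, -0.033]
ft_force: [-0.2, -0.2, 0.0]
width: 87.4
t: 15.58
ee_pos: [431.1, 112.0, 28.6]
orientation: [0.032, 1.569, -0.031]
ft_force: [0.9, -1.1, 5.5]
width: 45.0
t 15.57 tcp [431.1 112.   28.6] yaw -2.3 w 45.0 F [ 0.9 -1.1  5.5]
 turn x -0.02 shift after turn [-13.14 -19.27  21.48] | shift now [-13.12 -19.26  21.51] tilt 0.08
```

```bash

python3 -m crank '[[[-1.5,0,0],[0,0,0],4.2],[[-3.5,0,0],[0,0,0],4.2],[[-4,0,0],[0,0,0],4.2],[[-3.5,-1,0],[0,0,0],4.2],[[-1.5,-3,2],[0,0,0],4.2]]'
python3 -m crank '[[[0,-4,4],[0,0,0],4.2],[[0,-4.5,4.5],[0,0,0],4.2],[[0,-4,4.5],[0,0,0],4.2],[[0,-2.6,4],[0,0,0],4.2],[[0,0,2.4],[0,0,0],4.2]]'
python3 -m crank '[[[0,0,0],[0,0,0],4.2],[[0,0,0],[0,0,0],4.2]]'
python3 - <<'E'
from h import *
go(638,-89.2,45,-2.3)
im=get_image("wrist"); cv2.imwrite("pics/w6.png",im["pixels"][:,:,::-1])
print(proj(im,[638,-89.2,17]))
im=get_image("top"); crop(im,"pics/t6.png",180,110,400,250,3)
print(proj(im,[644,70.3,17]),proj(im,[644,70.3,69]))
E
```

```text
t: 16.2
ee_pos: [448.6, 71.4, 170.8]
orientation: [0.03, 1.569, -0.029]
ft_force: [1.6, 0.3, -2.7]
width: 44.7
t: 16.82
ee_pos: [636.9, -89.1, 168.7]
orientation: [0.034, 1.57, -0.034]
ft_force: [-0.1, 0.4, -2.1]
width: 45.3
t: 17.08
ee_pos: [634.4, -86.4, 168.1]
orientation: [0.032, 1.572, -0.031]
ft_force: [-0.0, -1.0, -2.0]
width: 45.1
t 17.07 tcp [634.4 -86.4 168.1] yaw -2.3 w 45.1 F [-0. -1. -2.]
 turn x 0.0 shift after turn [12.31 -0.27  0.38] | shift now [12.31 -0.27  0.4 ] tilt 0.11
[281.93442565 199.24516857]
[242.15822465 152.01632351] [239.95883692 146.54253638]
```

View pics/w6.png

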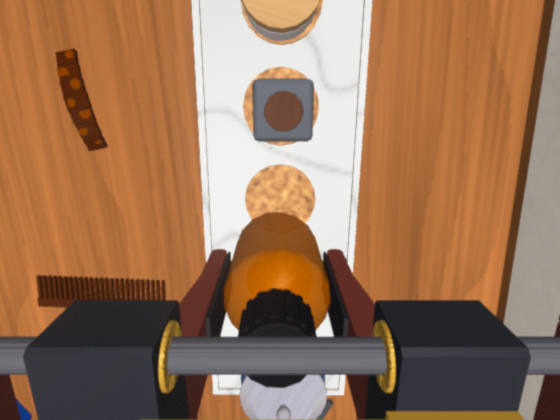

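View pics/t6.png

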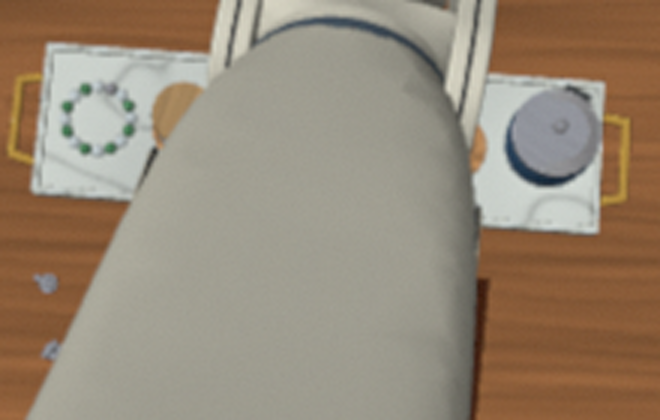

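```bash

python3 -m crank '[[[3,-0.25,0.3],[0,0,0],4.2],[[4,0,0],[0,0,0],4.2],[[3.5,0,0],[0,0,0],4.2],[[1.2,0,0],[0,0,0],4.2],[[0.2,0,0],[0,0,0],4.2]]'
python3 -m crank '[[[0.1,0,0],[0,0,0],4.2],[[0.1,0,0],[0,0,0],4.2],[[0,0,0],[0,0,0],4.2]]'
python3 -c "
from h import *
go(637.5,-89.2,45.2,-2.3)"
```

```text
t: 17.8
ee_pos: [638.3, -89.2, 49.2]
orientation: [0.032, 1.571, -0.031]
ft_force: [-0.1, 0.1, -2.1]
width: 44.9
t: 18.18
ee_pos: [639.2, -89.5, 48.0]
orientation: [0.032, 1.569, -0.032]
ft_force: [0.4, -0.5, -1.6]
width: 45.3
t 18.18 tcp [639.2 -89.5  48. ] yaw -2.3 w 45.3 F [ 0.4 -0.5 -1.6]
 turn x -0.02 shift after turn [ 0.28  0.02 -0.17] | shift now [ 0.28  0.02 -0.17] tilt 0.07
```

```bash

python3 -m crank '[[[0.1,0,-0.1],[0,0,0],4.2],[[0.1,0,0],[0,0,0],4.2],[[0.05,0,0],[0,0,0],4.2],[[0,0,0],[0,0,0],4.2]]'
python3 -c "
from h import *
go(637.5,-89.2,45.2,-2.3)"
```

```text
t: 18.68
ee_pos: [637.7, -89.4, 45.7]
orientation: [0.032, 1.571, -0.032]
ft_force: [-2.8, 0.8, 7.4]
width: 45.2
t 18.68 tcp [637.7 -89.4  45.7] yaw -2.3 w 45.2 F [-2.8  0.8  7.4]
 turn x -0.02 shift after turn [ 0.05  0.02 -0.02] | shift now [ 0.05  0.02 -0.02] tilt 0.01
```

```bash

python3 -m crank '[[[-0.03,0,0],[0,0,0],6],[[0,0,0],[0,0,0],8.78],[[0,0,0],[0,0,0],8.78],[[0,0,0],[0,0,0],8.78]]'
python3 -m crank '[[[-3,0,0],[0,0,0],8.78],[[-5,0,0],[0,0,0],8.78],[[-5,0,0],[0,0,0],8.78],[[-2,4,-2],[0,0,0],8.78],[[0,5,-2],[0,0,0],8.78]]'
python3 -m crank '[[[0,5,-2],[0,0,0],8.78],[[0,5,-2],[0,0,0],8.78],[[0,5,-2],[0,0,0],8.78],[[0,5,-2],[0,0,0],8.78],[[0,5,-2],[0,0,0],8.78]]'
python3 -c "
from h import *
go(481,287,190,-2.3)"
```

```text
t: 19.18
ee_pos: [637.7, -89.4, 44.8]
orientation: [0.032, 1.571, -0.032]
ft_force: [0.3, -0.3, -0.5]
width: 81.7
t: 19.8
ee_pos: [602.4, 2.3, 197.3]
orientation: [0.033, 1.566, -0.033]
ft_force: [0.6, 0.2, -0.5]
width: 87.9
t: 20.42
ee_pos: [510.9, 257.6, 195.1]
orientation: [0.032, 1.57, -0.032]
ft_force: [0.9, 1.6, 0.7]
width: 87.8
t 20.43 tcp [510.9 257.6 195.1] yaw -2.3 w 87.8 F [0.9 1.6 0.7]
 turn x -0.02 shift after turn [ 0.51  2.82 -3.1 ] | shift now [ 0.51  2.82 -3.1 ] tilt 0.02
```

```bash

python3 -m crank '[[[0,2.8,-3],[0,0,0],8.78],[[0,0,0],[0,0,0],8.78],[[0,0,0],[0,0,0],8.78]]'
python3 - <<'E'
from h import *
go(481,287,52,-2.3)
im=get_image("wrist"); cv2.imwrite("pics/w7.png",im["pixels"][:,:,::-1])
print(proj(im,[481,287,112]),proj(im,get_obs()["ee_pos"]*[1,1,0]+[0,0,112]))
im=get_image("top"); crop(im,"pics/t7.png",180,110,400,250,3)
E
```

```text
t: 20.8
ee_pos: [483.0, 285.0, 195.1]
orientation: [0.031, 1.57, -0.031]
ft_force: [0.4, -0.2, 0.2]
width: 87.6
t 20.8 tcp [483.  285.  195.1] yaw -2.3 w 87.6 F [ 0.4 -0.2  0.2]
 turn x 0.01 shift after turn [14.31  0.19 -0.21] | shift now [14.31  0.19 -0.22] tilt 0.02
[274.64890403 216.97879405] [278.04221631 220.01870563]
```

View pics/w7.png

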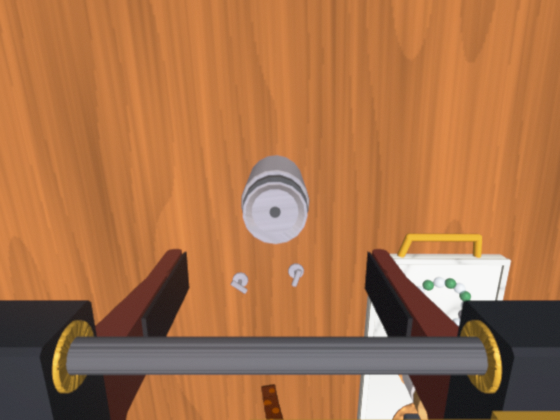

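View pics/t7.png

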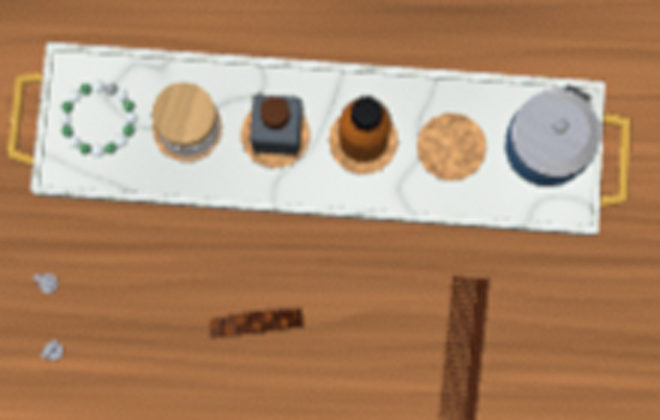

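```bash
python3 - <<'E'
from h import *
im=get_image("wrist"); P=loc(im,275,212,111); print(P); go(P[0],P[1],53,-2.3)
E
```

```text
[481.84039242 289.81329136 111.        ]
t 20.95 tcp [483.5 284.4 195. ] yaw -2.4 w 88.0 F [-0.1  0.4 -0.3]
 turn x -0.1 shift after turn [14.2   0.54 -0.19] | shift now [14.2   0.54 -0.19] tilt 0.01
```

```bash

python3 -m crank '[[[3,0.45,-0.2],[0,0,0],8.78],[[4,0,0],[0,0,0],8.78],[[4,0,0],[0,0,0],8.78],[[3.2,0,0],[0,0,0],8.78],[[0,0,0],[0,0,0],8.78]]'
python3 -m crank '[[[0,0,0],[0,0,0],5],[[0,0,0],[0,0,0],5],[[0,0,0],[0,0,0],5],[[0,0,0],[0,0,0],5],[[0,0,0],[0,0,0],5]]'
python3 -c "
from h import *
go(634.2,-168.9,205,-2.3)"
```

```text
t: 21.58
ee_pos: [479.9, 288.0, 50.9]
orientation: [0.031, 1.575, -0.035]
ft_force: [-0.0, -0.1, 0.5]
width: 87.9
t: 22.2
ee_pos: [481.4, 290.1, 53.7]
orientation: [0.032, 1.569, -0.031]
ft_force: [-0.2, -0.6, 6.3]
width: 53.3
t 22.2 tcp [481.4 290.1  53.7] yaw -2.3 w 53.3 F [-0.2 -0.6  6.3]
 turn x -0.01 shift after turn [-15.13 -45.25  17.11] | shift now [-15.14 -45.23  17.14] tilt 0.07
```

```bash

python3 -m crank '[[[-1.5,0,0],[0,0,0],5],[[-3.5,0,0],[0,0,0],5],[[-4,0,0],[0,0,0],5],[[-4,-1,0],[0,0,0],5],[[-2,-3,0],[0,0,0],5]]'
python3 -m crank '[[[0,-4.5,1],[0,0,0],5],[[0,-5,1.5],[0,0,0],5],[[0,-5,1.5],[0,0,0],5],[[0,-5,1.5],[0,0,0],5],[[0,-5,1.5],[0,0,0],5]]'
python3 -m crank '[[[0,-5,2],[0,0,0],5],[[0,-5,2],[0,0,0],5],[[0,-4.5,2.2],[0,0,0],5],[[0,-2.2,2],[0,0,0],5],[[0,0,1],[0,0,0],5]]'
python3 -m crank '[[[0,0,0],[0,0,0],5],[[0,0,0],[0,0,0],5]]'
python3 - <<'E'
from h import *
go(634.2,-168.9,70.5,-2.3)
im=get_image("wrist"); cv2.imwrite("pics/w8.png",im["pixels"][:,:,::-1])
print(proj(im,[634.2,-168.9,17]))
E
```

```text
t: 22.82
ee_pos: [480.1, 250.6, 206.0]
orientation: [0.032, 1.567, -0.029]
ft_force: [-0.0, -0.4, -1.7]
width: 53.2
t: 23.45
ee_pos: [539.3, 0.5, 203.7]
orientation: [0.032, 1.57, -0.032]
ft_force: [1.1, -0.1, -1.5]
width: 53.5
t: 24.08
ee_pos: [624.9, -170.0, 203.4]
orientation: [0.034, 1.57, -0.034]
ft_force: [-0.1, 0.0, -0.9]
width: 53.1
t: 24.32
ee_pos: [623.8, -167.1, 202.9]
orientation: [0.031, 1.572, -0.03]
ft_force: [0.4, 0.2, -1.3]
width: 53.4
t 24.32 tcp [ 623.8 -167.1  202.9] yaw -2.2 w 53.4 F [ 0.4  0.2 -1.3]
 turn x 0.06 shift after turn [13.24 -0.14  1.05] | shift now [13.24 -0.14  1.06] tilt 0.06
[288.16209883 189.13390329]
```

View pics/w8.png

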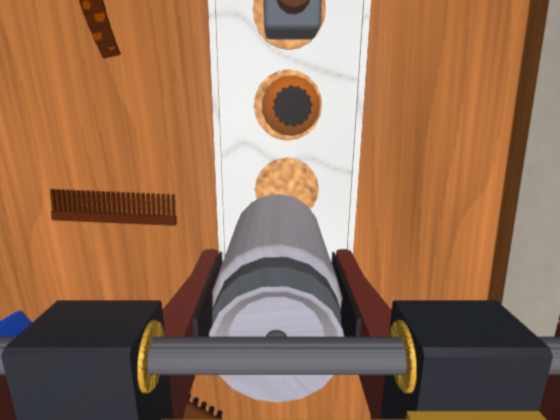

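```bash

python3 -m crank '[[[2,-0.15,1],[0,0,0],5],[[4,0,0],[0,0,0],5],[[4,0,0],[0,0,0],5],[[2.5,0,0],[0,0,0],5],[[0.3,0,0],[0,0,0],5]]'
python3 -m crank '[[[0.1,0,0],[0,0,0],5],[[0,0,0],[0,0,0],5],[[0,0,0],[0,0,0],5]]'
python3 -c "
from h import *
go(633.7,-168.9,70.5,-2.3)"
```

```text
t: 25.0
ee_pos: [632.7, -169.5, 71.7]
orientation: [0.033, 1.576, -0.03]
ft_force: [-0.5, -0.1, -1.0]
width: 53.8
t: 25.38
ee_pos: [635.1, -170.5, 75.1]
orientation: [0.031, 1.569, -0.032]
ft_force: [-0.4, 0.4, -0.5]
width: 53.4
t 25.38 tcp [ 635.1 -170.5   75.1] yaw -2.3 w 53.4 F [-0.4  0.4 -0.5]
 turn x -0.02 shift after turn [ 0.46  0.15 -0.15] | shift now [ 0.46  0.15 -0.15] tilt 0.11
```

```bash

python3 -m crank '[[[0.15,0.1,-0.1],[0,0,0],5],[[0.1,0,0],[0,0,0],5],[[0.1,0,0],[0,0,0],5],[[0,0,0],[0,0,0],5]]'
python3 -c "
from h import *
go(633.7,-168.9,70.5,-2.3)"
```

```text
t: 25.88
ee_pos: [633.5, -169.3, 70.8]
orientation: [0.032, 1.571, -0.032]
ft_force: [-1.7, 0.4, 2.9]
width: 53.3
t 25.88 tcp [ 633.5 -169.3   70.8] yaw -2.3 w 53.3 F [-1.7  0.4  2.9]
 turn x -0.02 shift after turn [0.03 0.04 0.02] | shift now [0.03 0.04 0.02] tilt 0.0
```

```bash

python3 -m crank '[[[0.05,0,0],[0,0,0],5],[[0,0,0],[0,0,0],5]]'
python3 -m crank '[[[0,0,0],[0,0,0],6.5],[[0,0,0],[0,0,0],8.78],[[0,0,0],[0,0,0],8.78],[[0,0,0],[0,0,0],8.78]]'
python3 -m crank '[[[-2,0,0],[0,0,0],8.78],[[-5,0,0],[0,0,0],8.78],[[-5,0,0],[0,0,0],8.78],[[-2,0,-3],[0,0,0],8.78],[[0,0,-5],[0,0,0],8.78]]'
python3 -m crank '[[[0,0,-5],[0,0,0],8.78],[[0,0,-5],[0,0,0],8.78],[[0,0,-5],[0,0,0],8.78],[[0,0,0],[0,0,0],8.78],[[0,0,0],[0,0,0],8.78]]'
python3 - <<'E'
from h import *
go(633.7,-168.9,70.5,-2.3)
T=get_image("top");S=get_image("scene")
crop(T,"pics/t9.png",180,110,400,250,3)
crop(S,"pics/s9.png",150,200,420,310,2.9)
E
```

```text
t: 26.12
ee_pos: [633.5, -169.4, 70.7]
orientation: [0.032, 1.57, -0.032]
ft_force: [-1.3, 1.0, 7.0]
width: 53.5
t: 26.62
ee_pos: [633.4, -169.2, 69.8]
orientation: [0.032, 1.571, -0.032]
ft_force: [-0.5, 0.5, 0.7]
width: 86.8
t: 27.25
ee_pos: [555.2, -166.6, 213.7]
orientation: [0.03, 1.564, -0.033]
ft_force: [-0.8, -0.5, -0.6]
width: 87.9
t: 27.88
ee_pos: [405.1, -160.5, 211.4]
orientation: [0.031, 1.567, -0.033]
ft_force: [0.3, -0.3, 0.2]
width: 88.0
t 27.88 tcp [ 405.1 -160.5  211.4] yaw -2.3 w 88.0 F [ 0.3 -0.3  0.2]
 turn x -0.04 shift after turn [14.09  0.08 22.88] | shift now [14.16  0.11 22.84] tilt 0.19
```

View pics/t9.png

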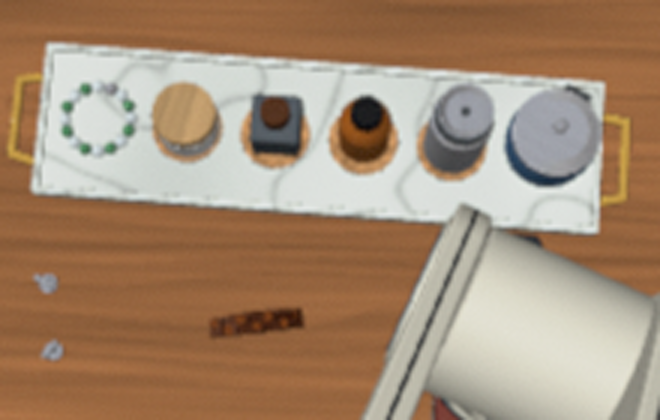

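View pics/s9.png

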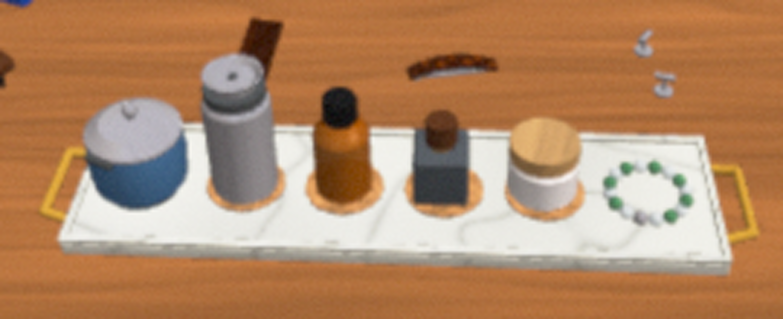

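All four stand upright in order, with the pot undisturbed at (560,125) in the top crop. I'll put numbers on the offsets with the top camera, comparing tops to the disc centres I measured in that same camera.

```bash
python3 - <<'E'
from h import *
T=get_image("top")
c=lambda x,y:((x+.5)/3-.5+180,(y+.5)/3-.5+110)
D=np.array([[633.2,-168.9],[636.5,-89.5],[639.7,-10],[643,70.3]])
for n,p,z,d in [("disp",(465,111),128,D[0]),("lot",(367,114),109,D[1]),("scent",(275,112),89,D[2]),("jar",(186,114),69,D[3])]:
    P=loc(T,*c(*p),z)[:2]; print(n,P.round(1),"off",(P-d).round(1),np.hypot(*(P-d)).round(1))
S=get_image("scene"); crop(S,"pics/s10.png",290,230,360,290,8)
c=lambda x,y:((x+.5)/2.9-.5+150,(y+.5)/2.9-.5+200)
D2=np.array([[636.1,-168.9],[639.8,-89],[642.7,-9.4],[646,70.5]])
for n,p,z,d in [("disp",(233,76),128,D2[0]),("lot",(340,98),109,D2[1]),("scent",(442,118),89,D2[2]),("jar",(546,142),69,D2[3])]:
    P=loc(S,*c(*p),z)[:2]; print(n,P.round(1),"off",(P-d).round(1),np.hypot(*(P-d)).round(1))
print(loc(T,*(((560.5)/3-.5+180),(125.5)/3-.5+110),98))
E
```

```text
disp [ 633.2 -168.6] off [0.  0.3] 0.3
lot [633.9 -89.4] off [-2.6  0.1] 2.6
scent [639.3 -12.1] off [-0.4 -2.1] 2.1
jar [641.1  65.7] off [-1.9 -4.6] 4.9
disp [ 637.7 -168.5] off [1.6 0.4] 1.6
lot [641.1 -88.7] off [1.3 0.3] 1.3
scent [641.3 -11.6] off [-1.4 -2.2] 2.6
jar [646.6  68.2] off [ 0.6 -2.3] 2.4
[ 632.35585499 -251.52827546   98.        ]
```

View pics/s10.png

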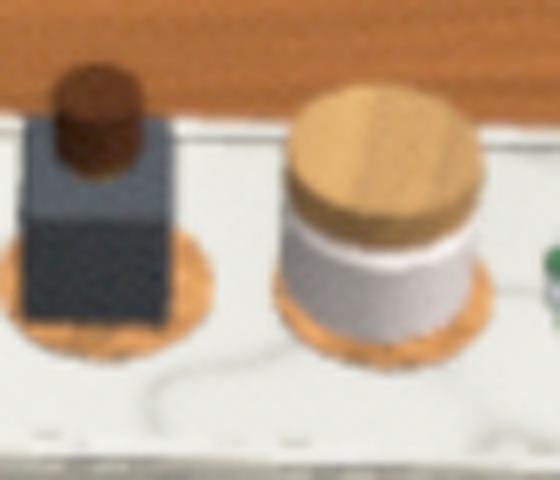

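The enlarged scene view shows the scent bottle and jar standing flat inside their discs. All offsets are 5 mm or less and the gripper is clear, so I'm handing in.

```bash
python3 -c "
from workcell import *
print(get_obs()['t'],close_job())"
```

```text
the job is handed in; nothing more can be done
28.075 None
```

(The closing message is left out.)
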